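# Refit the ageing room's climate probes

## Task

Change over the cheese room's climate probes: stand every red-tagged probe upright in its own red nest of the open drawer (those locked in the base unit must first be pressed down, given a quarter turn back and lifted out), then push that drawer fully home against its stop. Fit every green-tagged probe into a socket of its own in the base unit (any socket): lugs into the slot, press down against the spring, and a quarter turn so that it locks. Leave the small cheese, the jar and the cup where they are.

Things in the scene. Friction and masses are not known exactly. Their poses are not given: they have to be found in the camera images.
- green0: green-tagged climate probe, 0.16 kg, on the table or absent at the start. Origin: centre of underside, z up. Steel lug bar 60 mm along its y, 12 wide, z 0-7 mm; heavy steel foot 36 mm across, z 0-10; grey body 26 across, to z 28; white grip blade 44 mm long along y, 14 thick along x, z 28-56, its top 7 mm the coloured tag. Half a turn looks the same.
- green1: green-tagged climate probe, 0.16 kg, on the table or absent at the start. Origin: centre of underside, z up. Steel lug bar 60 mm along its y, 12 wide, z 0-7 mm; heavy steel foot 36 mm across, z 0-10; grey body 26 across, to z 28; white grip blade 44 mm long along y, 14 thick along x, z 28-56, its top 7 mm the coloured tag. Half a turn looks the same.
- green2: green-tagged climate probe, 0.16 kg, on the table or absent at the start. Origin: centre of underside, z up. Steel lug bar 60 mm along its y, 12 wide, z 0-7 mm; heavy steel foot 36 mm across, z 0-10; grey body 26 across, to z 28; white grip blade 44 mm long along y, 14 thick along x, z 28-56, its top 7 mm the coloured tag. Half a turn looks the same.
- red0: red-tagged climate probe, 0.16 kg, locked in socket0 or absent at the start. Origin: centre of underside, z up. Steel lug bar 60 mm along its y, 12 wide, z 0-7 mm; heavy steel foot 36 mm across, z 0-10; grey body 26 across, to z 28; white grip blade 44 mm long along y, 14 thick along x, z 28-56, its top 7 mm the coloured tag. Half a turn looks the same.
- red1: red-tagged climate probe, 0.16 kg, locked in socket1 or absent at the start. Origin: centre of underside, z up. Steel lug bar 60 mm along its y, 12 wide, z 0-7 mm; heavy steel foot 36 mm across, z 0-10; grey body 26 across, to z 28; white grip blade 44 mm long along y, 14 thick along x, z 28-56, its top 7 mm the coloured tag. Half a turn looks the same.
- red2: red-tagged climate probe, 0.16 kg, locked in socket2 or absent at the start. Origin: centre of underside, z up. Steel lug bar 60 mm along its y, 12 wide, z 0-7 mm; heavy steel foot 36 mm across, z 0-10; grey body 26 across, to z 28; white grip blade 44 mm long along y, 14 thick along x, z 28-56, its top 7 mm the coloured tag. Half a turn looks the same.
- red3: red-tagged climate probe, 0.16 kg, on the table at the start. Origin: centre of underside, z up. Steel lug bar 60 mm along its y, 12 wide, z 0-7 mm; heavy steel foot 36 mm across, z 0-10; grey body 26 across, to z 28; white grip blade 44 mm long along y, 14 thick along x, z 28-56, its top 7 mm the coloured tag. Half a turn looks the same.
- hub: grey base unit 100 x 280 mm, 31 mm high, fixed, with 3 sockets under an aluminium plate 7 mm thick. Origin: centre of underside; y along the row, z up. Once a probe is pressed down, its lugs turn freely under the plate, either way; a quarter turn on (lugs and blade along the unit's x, across the row) and let go, the spring holds it up against the plate: locked.
- socket0 (a point): socket 1 of 3 (85 mm apart): centre, in the plate's top face. Axes as base unit. 41 mm square hole with a 17 mm wide slot along y, 33 mm each way, so lugs enter along y. A copper spring plunger (3 to 7 N) holds a probe just set in at underside 9 mm below this point, where it cannot turn; at 15-16 mm it can (16.5 is the bottom); locked it sits at 14.
- socket1 (a point): socket 2 of 3 (85 mm apart): centre, in the plate's top face. Axes as base unit. 41 mm square hole with a 17 mm wide slot along y, 33 mm each way, so lugs enter along y. A copper spring plunger (3 to 7 N) holds a probe just set in at underside 9 mm below this point, where it cannot turn; at 15-16 mm it can (16.5 is the bottom); locked it sits at 14.
- socket2 (a point): socket 3 of 3 (85 mm apart): centre, in the plate's top face. Axes as base unit. 41 mm square hole with a 17 mm wide slot along y, 33 mm each way, so lugs enter along y. A copper spring plunger (3 to 7 N) holds a probe just set in at underside 9 mm below this point, where it cannot turn; at 15-16 mm it can (16.5 is the bottom); locked it sits at 14.
- nest0 (a point): red-floored nest 1 of 3 in the open drawer: centre of its floor; z up, x the way the drawer slides home, y along the drawer's front. 80 mm along x, 63 along y; drawer walls rise 61 mm above the floor (front panel 71), the dividers 25 mm. A reject stands upright in it.
- nest1 (a point): red-floored nest 2 of 3 in the open drawer: centre of its floor; z up, x the way the drawer slides home, y along the drawer's front. 80 mm along x, 63 along y; drawer walls rise 61 mm above the floor (front panel 71), the dividers 25 mm. A reject stands upright in it.
- nest2 (a point): red-floored nest 3 of 3 in the open drawer: centre of its floor; z up, x the way the drawer slides home, y along the drawer's front. 80 mm along x, 63 along y; drawer walls rise 61 mm above the floor (front panel 71), the dividers 25 mm. A reject stands upright in it.
- cab_drawer0 (a joint): the white-fronted drawer of the low blue cabinet (260 mm deep, 240 wide, 105 high): m it stands open, 0 = home against its stop. It slides with about 1 N of friction, stays where it is left and seats firmly against a stop at home. It is open 115 to 150 mm at the start.
- cab_drawer0_handle (a point): middle of the drawer's horizontal steel bar handle, 100 mm long, 67 mm above the table, 35 mm in front of the drawer's front panel; x axis points the way the drawer closes. Fingertips held down in front of the bar can push it.
- minicheese: small yellow-orange cheese wheel, 110 mm across, 48 mm high; bystander, leave alone; origin at its underside
- jar: small jar, 48 mm across, 65 mm high; bystander, leave alone; origin at its underside
- cup: white cup, 70 mm across, 80 mm high; bystander, leave alone; origin at its underside
There are look-alikes about, which are no part of the job. Leave any purple or yellow look-alike of the red0 alone.

How it is judged (in metres and radians):
On the way, in this order (a step that is already met when the one before it is completed fails the run):
1. every red-tagged probe stands upright in a nest of the open drawer (angle between each of red0, red1, red2, red3's own z axis and vertical below 0.15 rad and ((x of red0 in the frame of nest0 between -0.025 and 0.025 m and y of red0 in the frame of nest0 between -0.025 and 0.025 m and z of red0 in the frame of nest0 below 0.006 m) or (x of red0 in the frame of nest1 between -0.025 and 0.025 m and y of red0 in the frame of nest1 between -0.025 and 0.025 m and z of red0 in the frame of nest1 below 0.006 m) or (x of red0 in the frame of nest2 between -0.025 and 0.025 m and y of red0 in the frame of nest2 between -0.025 and 0.025 m and z of red0 in the frame of nest2 below 0.006 m)) and ((x of red1 in the frame of nest0 between -0.025 and 0.025 m and y of red1 in the frame of nest0 between -0.025 and 0.025 m and z of red1 in the frame of nest0 below 0.006 m) or (x of red1 in the frame of nest1 between -0.025 and 0.025 m and y of red1 in the frame of nest1 between -0.025 and 0.025 m and z of red1 in the frame of nest1 below 0.006 m) or (x of red1 in the frame of nest2 between -0.025 and 0.025 m and y of red1 in the frame of nest2 between -0.025 and 0.025 m and z of red1 in the frame of nest2 below 0.006 m)) and ((x of red2 in the frame of nest0 between -0.025 and 0.025 m and y of red2 in the frame of nest0 between -0.025 and 0.025 m and z of red2 in the frame of nest0 below 0.006 m) or (x of red2 in the frame of nest1 between -0.025 and 0.025 m and y of red2 in the frame of nest1 between -0.025 and 0.025 m and z of red2 in the frame of nest1 below 0.006 m) or (x of red2 in the frame of nest2 between -0.025 and 0.025 m and y of red2 in the frame of nest2 between -0.025 and 0.025 m and z of red2 in the frame of nest2 below 0.006 m)) and ((x of red3 in the frame of nest0 between -0.025 and 0.025 m and y of red3 in the frame of nest0 between -0.025 and 0.025 m and z of red3 in the frame of nest0 below 0.006 m) or (x of red3 in the frame of nest1 between -0.025 and 0.025 m and y of red3 in the frame of nest1 between -0.025 and 0.025 m and z of red3 in the frame of nest1 below 0.006 m) or (x of red3 in the frame of nest2 between -0.025 and 0.025 m and y of red3 in the frame of nest2 between -0.025 and 0.025 m and z of red3 in the frame of nest2 below 0.006 m)) and value of joint cab_drawer0 above 0.02 m), for 0.2 s.
2. the drawer is pushed home with the red-tagged probes in it (angle between each of red0, red1, red2, red3's own z axis and vertical below 0.15 rad and ((x of red0 in the frame of nest0 between -0.025 and 0.025 m and y of red0 in the frame of nest0 between -0.025 and 0.025 m and z of red0 in the frame of nest0 below 0.006 m) or (x of red0 in the frame of nest1 between -0.025 and 0.025 m and y of red0 in the frame of nest1 between -0.025 and 0.025 m and z of red0 in the frame of nest1 below 0.006 m) or (x of red0 in the frame of nest2 between -0.025 and 0.025 m and y of red0 in the frame of nest2 between -0.025 and 0.025 m and z of red0 in the frame of nest2 below 0.006 m)) and ((x of red1 in the frame of nest0 between -0.025 and 0.025 m and y of red1 in the frame of nest0 between -0.025 and 0.025 m and z of red1 in the frame of nest0 below 0.006 m) or (x of red1 in the frame of nest1 between -0.025 and 0.025 m and y of red1 in the frame of nest1 between -0.025 and 0.025 m and z of red1 in the frame of nest1 below 0.006 m) or (x of red1 in the frame of nest2 between -0.025 and 0.025 m and y of red1 in the frame of nest2 between -0.025 and 0.025 m and z of red1 in the frame of nest2 below 0.006 m)) and ((x of red2 in the frame of nest0 between -0.025 and 0.025 m and y of red2 in the frame of nest0 between -0.025 and 0.025 m and z of red2 in the frame of nest0 below 0.006 m) or (x of red2 in the frame of nest1 between -0.025 and 0.025 m and y of red2 in the frame of nest1 between -0.025 and 0.025 m and z of red2 in the frame of nest1 below 0.006 m) or (x of red2 in the frame of nest2 between -0.025 and 0.025 m and y of red2 in the frame of nest2 between -0.025 and 0.025 m and z of red2 in the frame of nest2 below 0.006 m)) and ((x of red3 in the frame of nest0 between -0.025 and 0.025 m and y of red3 in the frame of nest0 between -0.025 and 0.025 m and z of red3 in the frame of nest0 below 0.006 m) or (x of red3 in the frame of nest1 between -0.025 and 0.025 m and y of red3 in the frame of nest1 between -0.025 and 0.025 m and z of red3 in the frame of nest1 below 0.006 m) or (x of red3 in the frame of nest2 between -0.025 and 0.025 m and y of red3 in the frame of nest2 between -0.025 and 0.025 m and z of red3 in the frame of nest2 below 0.006 m)) and value of joint cab_drawer0 below 0.004 m), for 0.2 s.
At the end, for the whole second after the job is handed in: Green-tagged probes locked in sockets: within 8 mm of centre, underside 11.5 to 19 mm below the plate's top, within 25 degrees of crossways to the slot. Red-tagged ones upright (8 degrees) on nest floors, within 25 mm of centre each way. Drawer within 4 mm of home. All at rest (all of step 2 and ((horizontal distance between green0 and socket0 below 0.008 m and z of green0 in the frame of socket0 between -0.019 and -0.0115 m and angle between the y axis of green0 and the x axis of socket0, either way round below 0.44 rad) or (horizontal distance between green0 and socket1 below 0.008 m and z of green0 in the frame of socket1 between -0.019 and -0.0115 m and angle between the y axis of green0 and the x axis of socket1, either way round below 0.44 rad) or (horizontal distance between green0 and socket2 below 0.008 m and z of green0 in the frame of socket2 between -0.019 and -0.0115 m and angle between the y axis of green0 and the x axis of socket2, either way round below 0.44 rad)) and ((horizontal distance between green1 and socket0 below 0.008 m and z of green1 in the frame of socket0 between -0.019 and -0.0115 m and angle between the y axis of green1 and the x axis of socket0, either way round below 0.44 rad) or (horizontal distance between green1 and socket1 below 0.008 m and z of green1 in the frame of socket1 between -0.019 and -0.0115 m and angle between the y axis of green1 and the x axis of socket1, either way round below 0.44 rad) or (horizontal distance between green1 and socket2 below 0.008 m and z of green1 in the frame of socket2 between -0.019 and -0.0115 m and angle between the y axis of green1 and the x axis of socket2, either way round below 0.44 rad)) and ((horizontal distance between green2 and socket0 below 0.008 m and z of green2 in the frame of socket0 between -0.019 and -0.0115 m and angle between the y axis of green2 and the x axis of socket0, either way round below 0.44 rad) or (horizontal distance between green2 and socket1 below 0.008 m and z of green2 in the frame of socket1 between -0.019 and -0.0115 m and angle between the y axis of green2 and the x axis of socket1, either way round below 0.44 rad) or (horizontal distance between green2 and socket2 below 0.008 m and z of green2 in the frame of socket2 between -0.019 and -0.0115 m and angle between the y axis of green2 and the x axis of socket2, either way round below 0.44 rad)) and linear speed of each of green0, green1, green2, red0, red1, red2, red3 below 0.02 m/s); the robot touches nothing.
It fails at once if a bystander (small cheese, jar or cup) is shifted by more than 30 mm (distance of any of minicheese, jar, cup from where it was at the start of the episode above 0.03 m).
Of green0, green1, green2 only 2 to 3 are there at a start; the rules pass over those that are not, and their reading is None.
Of red0, red1, red2 only 1 to 2 are there at a start; the rules pass over those that are not, and their reading is None.
At some moment in a run one of green0, green1, green2, red3 may be knocked a few centimetres aside while the robot is not near it.
It also fails if it takes over 210 s, if anything falls off the work surface, if the arm or the gripper's body presses on something with over 40 N, if the wrist force passes 120 N, or if a joint passes its speed limit or range.

## Robot

A 6-joint arm with a two-finger parallel gripper is mounted at the origin on the work surface. World frame = base frame: x ahead of the robot, y to its left, z up, the work surface at z = 0. Lengths are in mm, angles in rad, forces in N, time in s.
With the tool pointing down it reaches from about 300 to 825 mm from the base axis. Payload 5.4 kg.
Tool frame: the origin (TCP) lies at the very end of the fingers, on their centre line; the grasp point (between the pads) lies 19 mm behind it; z points along the fingers, y is the line along which they close (so a half turn about z gives the same grasp; the last joint's range is limited). The gripper opens to 92 mm and grips with 3 to 60 N. Pads are 20 mm wide; open, the fingers measure 128 mm over their backs; the gripper's body (75 mm by 189 mm) begins 69 mm behind the grasp point.
Start: joints at [1.005, 0.158, 1.597, -0, 1.386, -0.21], TCP at [200.305, 538.966, 214.601] pointing down, gripper open.
Joint ranges: [-2.91, 2.91], [-0.94, 2.29], [0.18, 2.7], [-1.29, 4.43], [0.17, 2.64], [-3, 3]. Speed limits (rad/s): [2.57, 2.57, 3.14, 3.14, 3.14, 3.14].

## Interface

Orientations are given as a unit quaternion [w, x, y, z].
In Python, from rig import r gives the robot as it stands. Calls block until the motion is done:
- r.reach(position, orientation): joint-space move of the TCP to a pose.
- r.move_linear(position, v=150, rotation=None, max_force=None): straight line of the TCP; rotation=None keeps the orientation; v is the mean speed in mm/s. With max_force (N) it stops when the force on the tool has changed by that much, and returns True; else False.
- r.movej(angles): joint-space move.
- r.set_gripper(opening, newtons=None): opening from 0.0 (shut) to 1.0 (fully open); newtons is the grip in N (None keeps the last); returns when the fingers have stopped.
- r.wait(seconds).
- r.solve_ik(position, orientation): joint angles nearest the present ones, or None.
- r.snapshot(name): name is "scene" or "top"; returns the picture (420x560x3 uint8, red, green, blue); there is no depth.
- r.camera_params(name): a dict with "vertical_fov" (degrees; the focal length in pixels is half the picture's height over the tangent of half this angle, whatever the lens; pixels are square), "cx", "cy" (the principal point, pixels), "extrinsics" (4x4, takes a point from world to camera coordinates). Camera axes: x right, y down, z forward; pixel columns grow to the right and rows downward; lengths in mm; the calibration is good to about 2 mm. A picture is of the moment at which its call begins. camera_params takes no time and is no camera call.
A pose or a line that the arm cannot do raises r.Unreachable and nothing moves.
- r.finish_job(): hands the job in; it is judged then, once.
Trained networks look in the newest picture that a camera, given by its name, has taken for a name from the list of things; names that differ only in an ending like _2 or _b are one class to them, and where a whole thing is asked for, a point or a joint stands for the part that bears it (a point fixed in the world has none). Each returns a list of dicts, best first, with "conf" (0 to 1); they miss things now and then, are a little off and sometimes report something else, mostly with a low value. They report only what shows in the picture. A call takes as long as a camera call. They do not tell look-alikes from the thing itself.
- r.regions_of(camera, name): "region" (420x560 bool, what is visible of it).
- r.mark_of(camera, name): "location" ([x, y, z] in mm, in world coordinates, good to about 4 mm: a listed point, or the origin of a listed thing).
Readings, each from a call of its own:
- r.get_time_s(): time.
- r.get_joint_positions(): joint angles.
- r.get_joint_vel(): joint speeds.
- r.get_joint_efforts(): joint torques, N m.
- r.get_tcp_pos(): TCP position.
- r.get_tcp_rot(): TCP orientation.
- r.get_force(): force on the tool from outside, world axes, zero at the start.
- r.get_moment(): the same for the moment, N m.
- r.get_opening(): opening from 0.0 (shut) to 1.0 (fully open).
- r.get_grip_force(): force on a finger pad.
Only numpy, scipy, OpenCV 4.12 (cv2) and the standard library are available. Lean on these libraries where they do the work, as an engineer would, in place of code of your own. Each camera call takes 0.05 s, during which the arm holds its last target. There are 200 camera calls.

## Working session

There is one attempt and no reset: what is moved stays moved. The work goes in short steps, each a Python script; the robot and the scene stay as the last script left them, time stands still between calls to the robot, and variables do not carry over. Pictures are saved under pics/ and viewed, at most 14 in all, crops included, and the job is handed in when it is done.

```bash
ls; mkdir -p pics
python3 - <<'E'
from rig import r
import cv2,numpy as np
for c in ["scene","top"]:
    im=r.snapshot(c); cv2.imwrite(f"pics/{c}0.png",im[:,:,::-1])
    p=r.camera_params(c); print(c,p["vertical_fov"],p["cx"],p["cy"]);print(np.round(p["extrinsics"],3))
    for n in ["green0","red0","red3","hub","socket0","socket1","socket2","nest0","nest1","nest2","cab_drawer0_handle","minicheese","jar","cup"]:
        print(c,n,[(np.round(d["location"]).tolist(),round(d["conf"],2)) for d in r.mark_of(c,n)])
print(r.get_time_s(),r.get_tcp_rot())
E
```

```text
pics
scene 51.6193320770214 279.1218400973139 221.3660157630278
[[ 7.280000e-01  6.860000e-01  6.000000e-03 -4.620880e+02]
 [ 5.290000e-01 -5.560000e-01 -6.410000e-01 -2.565370e+02]
 [-4.360000e-01  4.700000e-01 -7.680000e-01  1.285924e+03]
 [ 0.000000e+00  0.000000e+00  0.000000e+00  1.000000e+00]]
scene green0 [([480.0, 108.0, -2.0], 0.85), ([449.0, 8.0, -6.0], 0.79)]
scene red0 [([561.0, -316.0, 17.0], 0.64), ([677.0, -356.0, 6.0], 0.64), ([432.0, -309.0, 2.0], 0.6), ([592.0, 92.0, 2.0], 0.56)]
scene red3 [([561.0, -316.0, 17.0], 0.64), ([677.0, -356.0, 6.0], 0.64), ([432.0, -309.0, 2.0], 0.6), ([592.0, 92.0, 2.0], 0.56)]
scene hub [([553.0, -239.0, 0.0], 0.84)]
scene socket0 [([557.0, -235.0, 31.0], 0.94), ([555.0, -147.0, 31.0], 0.86), ([559.0, -320.0, 32.0], 0.71)]
scene socket1 [([557.0, -235.0, 31.0], 0.94), ([555.0, -147.0, 31.0], 0.86), ([559.0, -320.0, 32.0], 0.71)]
scene socket2 [([557.0, -235.0, 31.0], 0.94), ([555.0, -147.0, 31.0], 0.86), ([559.0, -320.0, 32.0], 0.71)]
scene nest0 [([481.0, 420.0, 24.0], 0.78), ([493.0, 354.0, 22.0], 0.63), ([495.0, 281.0, 23.0], 0.6)]

[... 1435 characters left out ...]
, -317.0, 34.0], 0.56)]
top socket2 [([555.0, -235.0, 34.0], 0.76), ([554.0, -148.0, 30.0], 0.64), ([563.0, -317.0, 34.0], 0.56)]
top nest0 [([488.0, 348.0, 20.0], 0.86), ([484.0, 415.0, 23.0], 0.6), ([494.0, 287.0, 21.0], 0.56)]
top nest1 [([488.0, 348.0, 20.0], 0.86), ([484.0, 415.0, 23.0], 0.6), ([494.0, 287.0, 21.0], 0.56)]
top nest2 [([488.0, 348.0, 20.0], 0.86), ([484.0, 415.0, 23.0], 0.6), ([494.0, 287.0, 21.0], 0.56)]
top cab_drawer0_handle [([398.0, 341.0, 69.0], 0.56)]
top minicheese [([754.0, 64.0, 4.0], 0.9)]
top jar [([694.0, 191.0, -3.0], 0.68), ([556.0, -236.0, 33.0], 0.3)]
top cup [([743.0, -73.0, -1.0], 0.87)]
1.5 [2.27973594e-06 1.76968913e-01 9.84216441e-01 7.84674210e-06]
```

View pics/top0.png

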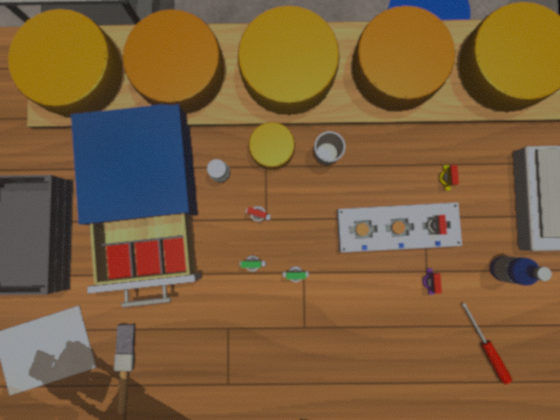

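View pics/scene0.png

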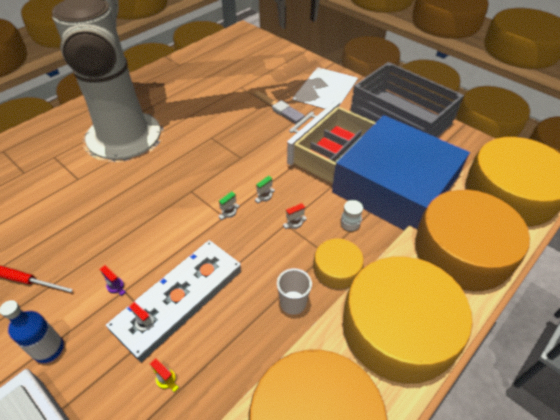

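Red-headed candidates are at top (258,213) with a grey body on the table, (437,225) with a grey body in the base unit, (450,177) with a yellow body, and (432,281) with a purple body. The last two are look-alikes, so red3 should be (258,213) and the locked red (437,225). There are two greens, at (252,264) and (295,274). I'll confirm this with one enlarged crop and fit the poses.

```bash
cat > lib.py <<'E'
from rig import r
import cv2, numpy as np
from scipy.optimize import minimize
P={c:r.camera_params(c) for c in("scene","top")}
def proj(c,X):
    p=P[c]; f=210/np.tan(np.radians(p["vertical_fov"]/2)); E=np.array(p["extrinsics"])
    q=np.atleast_2d(X)@E[:3,:3].T+E[:3,3]
    return q[:,:2]/q[:,2:]*f+[p["cx"],p["cy"]]
def box(x,y,yaw,lx,ly,z0,z1):
    s=np.array([[a*lx/2,b*ly/2,z] for a in(-1,1) for b in(-1,1) for z in(z0,z1)])
    c,n=np.cos(yaw),np.sin(yaw)
    return s@np.array([[c,n,0],[-n,c,0],[0,0,1]])+[x,y,0]
def colour(im,col):
    h,s,v=cv2.split(cv2.cvtColor(im,cv2.COLOR_RGB2HSV))
    hue=((h<7)|(h>173)) if col=="red" else ((h>45)&(h<85))
    return (hue&(s>(150 if col=="red" else 110))&(v>60)).astype(np.float32)
def render(c,X,shape):
    h=cv2.convexHull(proj(c,X).astype(np.float32))[:,0]
    m=np.zeros((shape[0]*4,shape[1]*4),np.uint8)
    cv2.fillPoly(m,[np.round(((h+.5)*4-.5)*16).astype(np.int32)],1,shift=4)
    return cv2.resize(m.astype(np.float32),(shape[1],shape[0]),interpolation=cv2.INTER_AREA)
def fit_box(masks,guess,lx,ly,z0,z1,rad,yaws=None,use=("scene","top")):
    """pose (x,y,yaw) of a box of which the coloured masks show"""
    W={}
    for c in use:
        u,v=proj(c,[*guess[:2],z1])[0]; d=rad
        W[c]=(slice(max(0,int(v)-d),int(v)+d),slice(max(0,int(u)-d),int(u)+d))
    def cost(p):
        B=box(*p,lx,ly,z0,z1)
        return sum(((render(c,B,masks[c].shape)[W[c]]-masks[c][W[c]])**2).sum() for c in use)
    best=None
    for y in (np.arange(0,np.pi,np.pi/6) if yaws is None else yaws):
        s=minimize(cost,[*guess[:2],y],method="Nelder-Mead",options=dict(initial_simplex=np.array([[*guess[:2],y],[guess[0]+6,guess[1],y],[guess[0],guess[1]+6,y],[*guess[:2],y+.3]]),xatol=.05,fatol=.05))
        if best is None or s.fun<best.fun: best=s
    return best.x,best.fun,sum(masks[c][W[c]].sum() for c in use)
def probe(col,near,z=0,rad=22,use=("scene","top"),ims=None):
    ims=ims or {c:r.snapshot(c) for c in use}
    M={c:colour(ims[c],col) for c in use}
    # start guess: mask centroid in top picture nearest
    c="top"; n,l,s,ce=cv2.connectedComponentsWithStats(M[c].astype(np.uint8))
    u=proj(c,[*near[:2],z+53])[0]
    k=min((i for i in range(1,n) if s[i,4]>20),key=lambda i:np.hypot(*(ce[i]-u)))
    sol=minimize(lambda p:((proj(c,[*p,z+53])[0]-ce[k])**2).sum(),near[:2],method="Nelder-Mead").x
    return fit_box(M,sol,14,44,z+49,z+56,rad,use=use)
E
python3 - <<'E'
from lib import *
print(P["top"].keys())
ims={c:r.snapshot(c) for c in P}
for n,col,g,z in [("red3","red",(594,92),0),("redS","red",(563,-317),17),("gA","green",(478,108),0),("gB","green",(449,6),0)]:
    for use in (("top",),("scene",),("top","scene")):
        if use==("scene",): M={"scene":colour(ims["scene"],col)}; f=fit_box(M,base[:2],14,44,z+49,z+56,22,use=use)
        else: f=probe(col,g,z,use=use,ims=ims); base=f[0]
        print(n,use,np.round(f[0],2),round(f[1],1),f[2])
t,s=ims["top"],ims["scene"]
def cr(im,u,v,w=28): return cv2.resize(im[v-w:v+w,u-w:u+w],(200,200),interpolation=cv2.INTER_CUBIC)
rows=[np.hstack([cr(t,*p) for p in [(258,213),(437,225),(450,177),(432,281)]]),np.hstack([cr(s,*p) for p in [(295,215),(141,318),(165,376),(114,281)]])]
cv2.imwrite("pics/cand.png",np.vstack(rows)[:,:,::-1])
for c in P:
    for i in range(1):
        rg=r.regions_of(c,"hub")
        if rg:
            m=rg[0]["region"].astype(np.float32); M={c:m}
            f=fit_box(M,(557,-235),100,280,0,31,110,yaws=[0.03],use=(c,)); print("hub",c,np.round(f[0],3),f[1:],m.sum())
E
```

```text
dict_keys(['vertical_fov', 'cx', 'cy', 'extrinsics'])
red3 ('top',) [ 5.9398e+02  9.7620e+01 -3.5000e-01] 22.9 94.0
red3 ('scene',) [ 5.9377e+02  9.8870e+01 -2.8000e-01] 13.9 100.0
red3 ('top', 'scene') [ 5.936e+02  9.757e+01 -3.400e-01] 37.9 194.0
redS ('top',) [ 559.46 -316.98    1.58] 34.2 107.0
redS ('scene',) [ 561.   -318.66    1.62] 17.4 162.0
redS ('top', 'scene') [ 561.79 -318.24    1.58] 56.2 269.0
gA ('top',) [4.7741e+02 1.1194e+02 4.0000e-02] 21.9 104.0
gA ('scene',) [4.7706e+02 1.1219e+02 3.0000e-02] 20.1 76.0
gA ('top', 'scene') [4.7740e+02 1.1137e+02 4.0000e-02] 43.8 180.0
gB ('top',) [450.12   9.3    3.13] 17.9 104.0
gB ('scene',) [4.5036e+02 9.6000e+00 1.2000e-01] 20.5 86.0
gB ('top', 'scene') [ 4.5038e+02  8.8600e+00 -1.0000e-02] 38.4 190.0
hub scene [ 5.58757e+02 -2.32309e+02  5.30000e-02] (np.float64(514.53515625), np.float32(6234.0)) 6234.0
hub top [ 5.57823e+02 -2.33342e+02  4.20000e-02] (np.float64(400.671875), np.float32(4918.0)) 4918.0
```

View pics/cand.png

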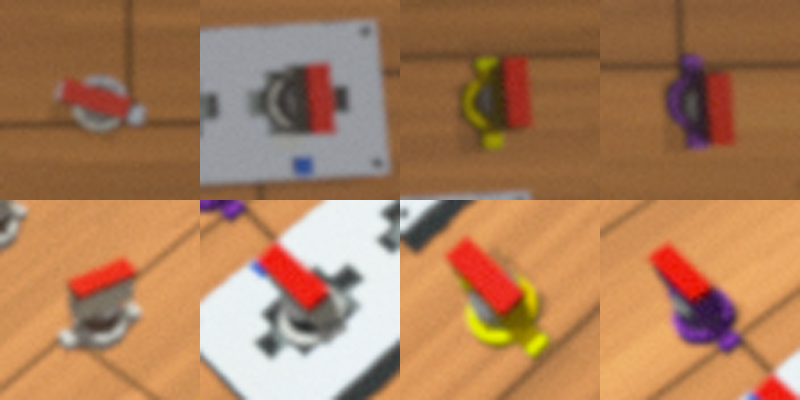

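The crop confirms it: the first two candidates have grey bodies and are real, while the yellow- and purple-bodied ones are decoys. Hub fits and socket marks agree at about (558,-233), yaw 0.045. I'll start with red3 into the middle nest.

```bash
cat > act.py <<'E'
from lib import *
from math import pi,cos,sin
H=31            # TCP above probe underside when gripping the blade
HUB=(558.0,-233.2,.045)
SOCK=[(HUB[0]-sin(HUB[2])*d,HUB[1]+cos(HUB[2])*d) for d in(-85,0,85)]
DYAW=.09
NEST=[(494.5,284),(489,349),(482.5,417.5)]
def q(yaw): return [0,cos(yaw/2),sin(yaw/2),0]
def tool_yaw(p,blade,extra=0):
    """tool yaw that closes across the blade; keeps joint 6 (also after turning by extra) near the middle"""
    best=None
    for k in range(-3,4):
        y=blade+pi/2+k*pi
        s=r.solve_ik(p,q(y))
        if s is None: continue
        w=abs(s[5])
        if best is None or w<best[0]-.01: best=(w,y)
    return best[1]
def up(z=190):
    x,y,_=r.get_tcp_pos(); r.move_linear([x,y,z],v=250)
def tyaw():
    w=r.get_tcp_rot(); return 2*np.arctan2(w[2],w[1])
def grip_probe(x,y,blade,z=0,gap=.36,n=45):
    ty=tool_yaw([x,y,z+H+60],blade)
    r.set_gripper(gap); r.reach([x,y,z+H+50],q(ty)); r.move_linear([x,y,z+H],v=120)
    r.set_gripper(0,n)
    return ty,r.get_opening()
def centre_probe(x,y,blade,z=0):
    """squeeze gently along the blade's length so that it is centred that way"""
    ty=tool_yaw([x,y,z+H+60],blade+pi/2)
    r.set_gripper(.8); r.reach([x,y,z+H+50],q(ty)); r.move_linear([x,y,z+H],v=120)
    r.set_gripper(0,8); o=r.get_opening(); r.set_gripper(.8); r.move_linear([x,y,z+H+50],v=200)
    return o
def to_nest(i,off=0):
    x,y=NEST[i]; y+=off
    up(); ty=tool_yaw([x,y,150],pi/2*-1+DYAW)   # blade along nest x
    r.reach([x,y,170],q(ty)); r.move_linear([x,y,22+H+12],v=150)
    hit=r.move_linear([x,y,22+H-6],v=25,max_force=6)
    z=r.get_tcp_pos()[2]
    r.set_gripper(.25); r.move_linear([x,y,170],v=200)
    return hit,z
E
python3 - <<'E'
from act import *
f=probe("red",(593.6,97.6)); print(np.round(f[0],2))
x,y,b=f[0]
print(grip_probe(x,y,b),r.get_tcp_pos(),r.get_time_s())
print(to_nest(1),r.get_opening(),r.get_time_s(),r.get_joint_positions())
r.reach([450,150,300],q(tyaw()))
im=r.snapshot("top"); cv2.imwrite("pics/a1.png",cv2.resize(im[180:320,60:340],(800,400))[:,:,::-1])
print([np.round(d["location"]).tolist() for d in r.mark_of("top","red3")])
E
```

```text
[593.91  97.35   2.82]
(np.float64(-5.032247789717844), 0.14996466935878552) [594.67211382  97.34806942  31.94346463] 5.9333
(True, np.float64(53.875248155267464)) 0.2487688807542734 10.5167 [ 4.18962124e-01  2.61454789e-01  1.56991825e+00 -9.46313518e-05
  1.31367380e+00 -1.24184130e+00]
[[431.0, -311.0, 0.0], [566.0, -319.0, 18.0], [492.0, 345.0, 20.0], [678.0, -360.0, -1.0]]
```

View pics/a1.png

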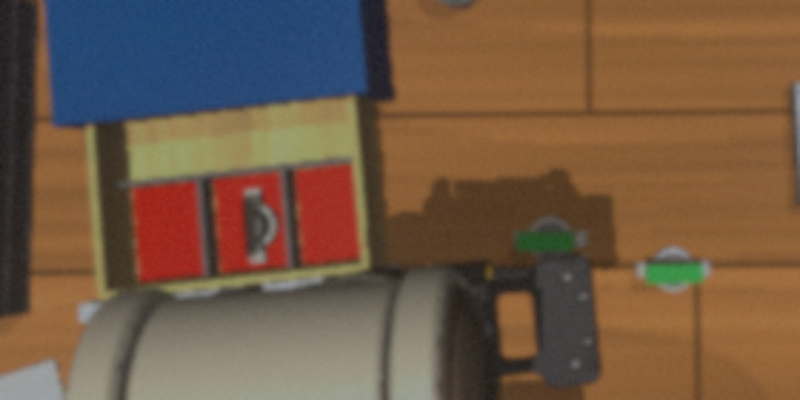

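red3 stands upright, lug along the nest, in the middle nest (crop 257,225). Next is the locked red.

```bash
cat >> act.py <<'E'
def turn(d,dz_now=None,n=3):
    p=r.get_tcp_pos(); y0=tyaw(); y0=y0
    for k in range(1,n+1): r.move_linear(p,v=20,rotation=q(y0+d*k/n))
def turn_dir():
    """which way the last joint has room for a quarter turn: sign of yaw change"""
    p=r.get_tcp_pos(); y0=tyaw()
    c=[(abs(s[5]),d) for d in(pi/2,-pi/2) if (s:=r.solve_ik(p,q(y0+d))) is not None]
    return min(c)[1]
E
python3 - <<'E'
from act import *
f=probe("red",SOCK[0],17); print(np.round(f[0],2),np.round(SOCK[0],1))
x,y=(f[0][:2]+SOCK[0])/2; b=HUB[2]+pi/2
r.reach([x,y,190],q(tool_yaw([x,y,190],b)))
print(grip_probe(x,y,b,17),r.get_force(),r.get_tcp_pos())
x,y,z=r.get_tcp_pos()
h=r.move_linear([x,y,z-2.0],v=10); print("press",h,r.get_force(),r.get_tcp_pos())
turn(turn_dir()); print("turned",r.get_force(),r.get_moment(),tyaw(),r.get_joint_positions()[5])
h=r.move_linear([x,y,z+12],v=40,max_force=15); print("lift",h,r.get_force(),r.get_tcp_pos(),r.get_opening(),r.get_time_s())
E
```

```text
[ 561.34 -317.97    1.62] [ 561.8 -318.1]
(-6.238185307179586, 0.14960813036755874) [-0.99914925 -1.11628665  3.89540318] [ 562.15438287 -318.63223154   49.04706151]
press False [-0.78835396  0.98560388  5.01284511] [ 562.25706666 -318.7142239    47.28883264]
turned [-0.04085398  0.34946847  4.61772082] [0.07169714 0.17852948 0.00793412] 1.6136342530287964 -0.7450914311374802
lift False [-0.70330564 -0.18406856 -1.22848173] [ 561.5645065  -318.17082035   60.34926342] 0.14811983801823375 18.3417
```

It came free cleanly. Next it goes into nest 0.

Run:
```python
from act import *
print(to_nest(0,5),r.get_time_s())
r.reach([450,150,300],q(tyaw()))
im=r.snapshot("top"); cv2.imwrite("pics/a2.png",cv2.resize(im[180:320,60:340],(800,400))[:,:,::-1])
print([np.round(d["location"]).tolist() for d in r.mark_of("top","red3")],[np.round(d["location"]).tolist() for d in r.mark_of("top","cab_drawer0_handle")])
```

```text
(True, np.float64(54.022496630851776)) 23.6333
[[680.0, -363.0, -2.0], [494.0, 345.0, 22.0], [501.0, 291.0, 22.0], [429.0, -310.0, 1.0]] [[502.0, 288.0, 23.0]]
```

View pics/a2.png

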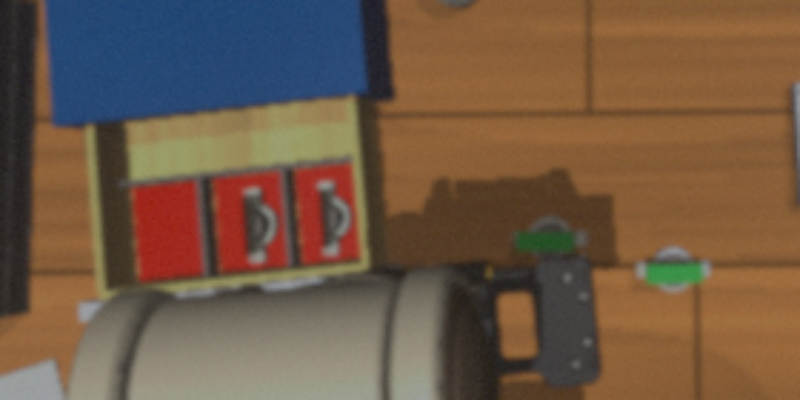

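Both reds are upright in nests 0 and 1. Now I'll push the drawer home.

Run:
```python
from act import *
d=np.array([cos(DYAW),sin(DYAW),0]); h=np.array([399.5,340,52.])
ty=tool_yaw([340,335,150],DYAW+pi/2+pi/2)   # closing line along the bar
ty=tool_yaw([340,335,150],DYAW+pi/2)
s=h-55*d
r.set_gripper(0,20); r.reach([s[0],s[1],150],q(ty)); r.move_linear(s.tolist(),v=150)
print(r.get_force())
hit=r.move_linear((h+190*d).tolist(),v=60,max_force=12); e=np.array(r.get_tcp_pos()); print(hit,e,(e-h)@d,r.get_force(),r.get_time_s())
hit=r.move_linear((e+6*d).tolist(),v=10,max_force=20); print(hit,r.get_tcp_pos(),r.get_force())
r.move_linear((e-40*d).tolist(),v=100); up(250)
r.reach([400,100,300],q(tyaw()))
for c in P: im=r.snapshot(c); cv2.imwrite(f"pics/b_{c}.png",im[:,:,::-1])
print([(c,np.round(m["location"]).tolist(),round(m["conf"],2)) for c in P for m in r.mark_of(c,"cab_drawer0_handle")],r.get_time_s())
```

```text
[-0.83213794  0.73865628 -0.34481736]
True [516.7113375  350.43551388  51.17667835] 117.67488076788702 [-0.50108988  0.21649868  1.44686504] 29.5
True [516.37903445 350.2565222   50.0239334 ] [-0.16389245 -0.49322812 -0.3156993 ]
[('scene', [533.0, 352.0, 67.0], 0.91), ('scene', [552.0, -149.0, 28.0], 0.54), ('top', [534.0, 355.0, 67.0], 0.84)] 32.8167
```

View pics/b_scene.png

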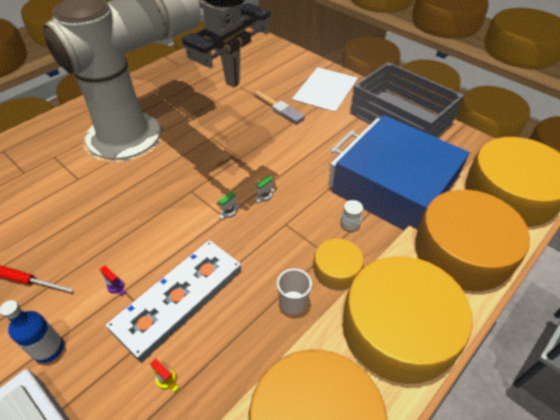

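The drawer looks flush, with the handle now at (343,143) in the scene view, a 134 mm shift. I'll confirm with one more slow, firm push.

Run:
```python
from act import *
d=np.array([cos(DYAW),sin(DYAW),0]); h=np.array([399.5,340,52.])
s=h+95*d; ty=tool_yaw([340,335,150],DYAW+pi/2)
b=s-30*d
r.reach([b[0],b[1],150],q(ty)); r.move_linear(b.tolist(),v=150); r.move_linear(s.tolist(),v=80)
hit=r.move_linear((s+40*d).tolist(),v=20,max_force=25); e=np.array(r.get_tcp_pos()); print(hit,e,(e-h)@d,r.get_force(),r.get_time_s())
r.move_linear(b.tolist(),v=100); up(200)
```

```text
True [516.54696593 350.44632015  51.18022989] 117.51214571260218 [-1.6014669   0.09940077  0.2605661 ] 36.5917
```

The same hard stop at 25 N means the drawer is home. Now the greens.

```bash
cat >> act.py <<'E'
def insert(i):
    x,y=SOCK[i]; up(); ty=tool_yaw([x,y,190],HUB[2])
    r.reach([x,y,150],q(ty)); r.move_linear([x,y,31+H+6],v=150)
    for dx,dy in [(0,0)]+[(2*cos(a),2*sin(a)) for a in np.arange(8)*pi/4]+[(4*cos(a),4*sin(a)) for a in np.arange(8)*pi/4]:
        r.move_linear([x+dx,y+dy,31+H+4],v=80)
        r.move_linear([x+dx,y+dy,31+H-9],v=30,max_force=8)
        z=r.get_tcp_pos()[2]-H-31; print("try",round(dx,1),round(dy,1),"depth",round(z,1))
        if z<-6: break
    else: return False
    x+=dx; y+=dy
    r.move_linear([x,y,31+H-15.8],v=12,max_force=30)
    print("pressed",r.get_tcp_pos()[2]-H-31,r.get_force(),r.get_opening())
    turn(turn_dir()); print("turned",r.get_force(),r.get_moment(),tyaw())
    p=r.get_tcp_pos(); r.move_linear([p[0],p[1],31+H-14],v=15)
    r.set_gripper(.36); up(150)
    return True
E
python3 - <<'E'
from act import *
r.reach([450,-150,250],q(tyaw()))
f=probe("green",(477,111)); print(np.round(f[0],2))
x,y,b=f[0]
ce=centre_probe(x,y,b); print("len",ce*92)
print(grip_probe(x,y,b,0),r.get_time_s())
print(insert(0),r.get_time_s())
r.reach([450,-50,250],q(tyaw()))
im=r.snapshot("top"); cv2.imwrite("pics/c1.png",cv2.resize(im[180:320,240:480],(800,466))[:,:,::-1])
E
```

```text
[477.48 112.35   3.18]
len 44.00373270542855
(np.float64(-4.672214826664729), 0.15135763495882226) 49.4417
try 0 0 depth -8.8
pressed -15.530256584614072 [-1.57111268  2.25712453  5.61189009] 0.14628945523540743
turned [ 0.77512542 -0.40705897  5.36442834] [-0.05722571  0.04481724 -0.04887692] 0.04608577229704228
True 57.4
```

View pics/c1.png

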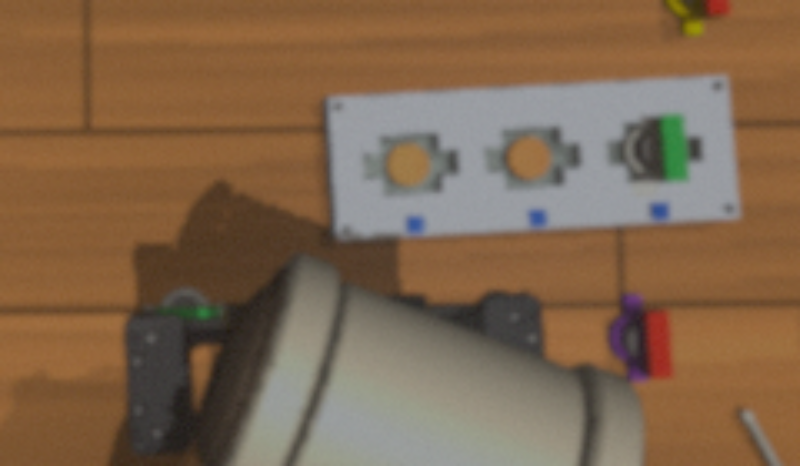

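The first green is locked crossways in socket 0 (crop 670,148). Now the second.

Run:
```python
from act import *
r.reach([400,250,300],q(tyaw()))
f=probe("green",(450,9)); print(np.round(f[0],2))
x,y,b=f[0]
print("len",centre_probe(x,y,b)*92)
print(grip_probe(x,y,b,0),r.get_time_s())
print(insert(1),r.get_time_s())
r.reach([400,250,300],q(tyaw()))
for c in P: im=r.snapshot(c); cv2.imwrite(f"pics/d_{c}.png",im[:,:,::-1])
for g in (SOCK[0],SOCK[1]): print(np.round(probe("green",g,17)[0],2))
print(np.round(SOCK,1))
print([(c,np.round(m["location"]).tolist()) for c in P for m in r.mark_of(c,"cab_drawer0_handle")[:1]],r.get_time_s())
```

```text
[450.25   9.07   3.15]
len 43.924235993224386
(np.float64(-4.707410949660438), 0.14722662815108808) 67.125
try 0 0 depth -8.8
pressed -15.577667833471494 [-2.03243102  0.748684    4.72309893] 0.14733617697098753
turned [ 1.3260721  -0.89277717  4.77209787] [-0.08483812  0.06095806 -0.0104621 ] 0.047202480408727675
True 74.5167
[ 562.07 -316.9     1.62]
[ 558.43 -231.92    1.63]
[[ 561.8 -318.1]
 [ 558.  -233.2]
 [ 554.2 -148.3]]
[('scene', [534.0, 351.0, 69.0]), ('top', [530.0, 353.0, 69.0])] 76.8333
```

View pics/d_top.png

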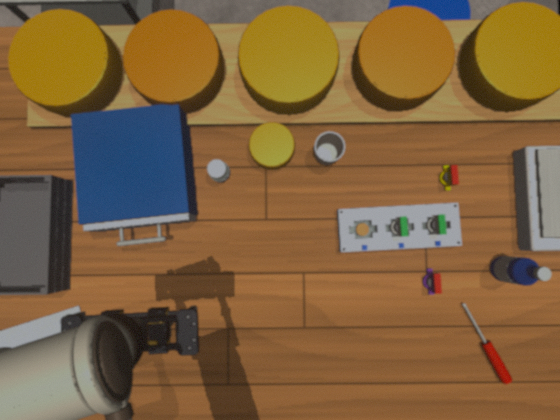

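View pics/d_scene.png

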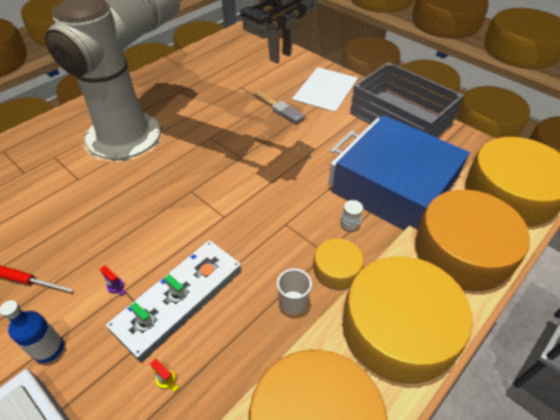

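Both greens are locked crossways (top 437,225 and 400,227), the drawer is flush, the bystanders haven't moved, and no other probes are left. Handing in.

```bash
python3 -c "
from rig import r
print(r.finish_job())"
```

```text
the job is handed in; nothing more can be done
None
```

I handed the job in at about 77 s of the 210 s allowed: both red-tagged probes stood upright in their nests before I pushed the drawer against its stop, both green-tagged probes are locked crossways in sockets, the bystanders and look-alikes were left alone, and the hand-in call returned no verdict.

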